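# Weigh the fragile small teapot

### The job

Pick up the smaller of the two white printed teapots and set it down gently, upright and in the middle of the round steel pan of the pocket scale, then let go of it. Its printed wall is thin: grip it lightly, with no more than about 30 N, and do not load the scale's pan with more than about 10 N. Leave the larger teapot, the cone and the arched shell where they are.

Things in the scene. Friction and masses are not known exactly. Their poses are not given: they have to be found in the camera images.
- small_pot: Smaller white printed teapot, open on top, upright; body 51 mm across, 77 mm from spout to handle, 32 mm high, about 40 g. Origin: centre of the body's underside; y along the spout-handle line, x square to it, z up. Grip the round body across x, 15 to 30 mm above its underside (50 mm wide there), clear of spout and handle. Its thin wall breaks if squeezed hard.
- large_pot: The larger white 3D-printed teapot of the same form, 67 mm across the body, 102 mm spout to handle, 43 mm high. Origin: centre of its underside. It may stand in either of the two pots' places. To be left alone.
- cone: White 3D-printed cone, 65 mm in diameter and 68 mm high, to be left alone. Origin: centre of its underside.
- hood: Small white 3D-printed arched shell, 36 x 54 x 27 mm, to be left alone. Origin: centre of its underside.
- pan_top (a point): Centre of the upper face of the round steel pan (104 mm across, face 30 mm above the desk) of a black pocket scale (housing 150 x 110 mm, top 20 mm above the desk, display and two keys on one end), fixed to the desk. z up, x away from the display. The pan is sprung: it gives about 1 mm for each 1.5 N, at most 5 mm.

How it is judged:
By the outcome, as a careful person would: the job done as asked, in the order asked, and still so for the second after the job is handed in, with the robot touching nothing.
It also fails if it takes over 35 s, if anything falls off the work surface, if the arm or the gripper's body presses on something with over 40 N, if the wrist force passes 120 N, or if a joint passes its speed limit or range.

### The arm

A 6-joint arm with a two-finger parallel gripper is mounted at the origin on a cart in front of the work surface, level with it; the furniture and walls round the work are solid. World frame = base frame: x ahead of the robot, y to its left, z up, the work surface at z = 0. Lengths are in mm, angles in degrees, forces in N, time in s.
With the tool pointing down it reaches from about 300 to 850 mm from the base axis. Payload 4.2 kg.
Tool frame: the origin (TCP) lies midway between the tips of the shut fingers; the grasp point (between the pads) lies 19 mm behind it; z points along the fingers, y is the line along which they close (so a half turn about z gives the same grasp; the last joint's range is limited). The gripper opens to 91 mm and grips with 3 to 60 N. Pads are 32 mm wide; open, the fingers measure 118 mm over their backs; the gripper's body (76 mm by 178 mm) begins 60 mm behind the grasp point.
Start: joints at [72.708, 18.312, 89.639, -0, 72.044, -1.146], TCP at [159.901, 552.336, 213.976] pointing down, gripper open.
Joint ranges: [-177.97, 177.97], [-48.28, 115.42], [12.27, 149.76], [-77.06, 257.06], [2.81, 150.46], [-146.56, 146.56]. Speed limits (degrees/s): [147.25, 147.25, 180, 180, 180, 180].

### API

Orientations are given as [roll, pitch, yaw] about the fixed x, y, z axes, in that order (R = Rz(yaw) Ry(pitch) Rx(roll)).
In Python, from workcell import env gives the robot as it stands.
- The arm moves only by the shell command python3 drive.py 'ROWS' [OPENING] [FORCE]. ROWS is a JSON list that holds a single list of rows (three levels of brackets), with 1 to 8 rows, each of 6 numbers: dx, dy, dz in parts of the range, where 1.0 means 60 cm, then a rotation vector rx, ry, rz in normalised numbers (1 is 90 degrees); each row shifts and turns the commanded pose from where the row before left it, along the tool's axes as they then stand; what a row does not reach is not made up. A row lasts 1/10 s, in which the tool goes at most 50 mm and 8.59 degrees, less where a joint would pass 70% of its speed; a pose out of reach is approached as far as the arm can. OPENING is the finger opening in mm, set as the command begins (- or left out keeps the last). The fingers move at their own pace and stop on an object; FORCE is the grip in N (left out, the last holds). Time passes only in rows, so rows that do not move let the fingers close. It prints the time, the measured TCP pose, the force, the opening and the grip force at its end. A shift or turn number past 1, either way, is cut back to 1. Input that does not fit is refused with a message, and nothing moves.
- env.state(): the state, without advancing time (a new reading comes with each control period).
- env.grab_frame(name): name is "scene" or "top"; returns the picture (384x512x3 uint8, blue, green, red); there is no depth.
- env.camera_model(name): a dict with "fx", "fy", "cx", "cy" (pixels), "D" ([k1, k2, p1, p2, k3] as OpenCV has them; the pictures are not rectified), "T" (4x4, takes a point from camera to world coordinates). Camera axes: x right, y up, looking along -z (the intrinsics and any distortion apply to the point x, -y, -z); pixel columns grow to the right and rows downward; lengths in mm; the calibration is good to about 2 mm. A picture is of the moment at which its call begins. camera_model takes no time and is no camera call.
- env.job_done(): hands the job in; it is judged then, once.
The state is a dict: "time_s": time; "qpos": joint angles; "qvel": joint speeds; "effort": joint torques, N m; "ee_pos": TCP position; "ee_rot": TCP orientation; "force": force on the tool from outside, world axes, zero at the start; "torque": the same for the moment, N m; "gripper_width": finger opening in mm; "gripper_force": force on a finger pad.
Only numpy, scipy, OpenCV 4.12 (cv2) and the standard library are available. Lean on these libraries where they do the work, as an engineer would, in place of code of your own. Each camera call takes 0.05 s, during which the arm holds its last target. There are 200 camera calls.

## Working session

There is one attempt and no reset: what is moved stays moved. The work goes in short steps, Python scripts to look and compute and a shell command to move; the robot and the scene stay as the last step left them, time stands still between calls to the robot, and variables do not carry over. Pictures are saved under pics/ and viewed, at most 10 in all, crops included, and the job is handed in when it is done.

```bash
ls; mkdir -p pics
python3 - <<'E'
from workcell import env
import cv2
for n in("scene","top"):
    cv2.imwrite(f"pics/{n}0.png",env.grab_frame(n)); m=env.camera_model(n); print({k:(v.round(2).tolist() if hasattr(v,'round') and not isinstance(v,float) else v) for k,v in m.items()})
s=env.state();print(s["ee_pos"],s["ee_rot"],s["force"],s["time_s"])
E
```

```text
drive.py
pics
workcell.py
{'fx': 397.5484834137993, 'fy': 397.5484834137993, 'cx': 258.4867387979669, 'cy': 191.44409279531175, 'D': [-0.12, 0.0, 0.0, 0.0, 0.0], 'T': [[0.79, 0.37, -0.48, 159.85], [-0.61, 0.49, -0.63, -228.91], [0.0, 0.79, 0.61, 559.3], [0.0, 0.0, 0.0, 1.0]]}
{'fx': 471.00169621873465, 'fy': 471.00169621873465, 'cx': 258.7843392940793, 'cy': 191.17746337023382, 'D': [-0.06, 0.0, 0.0, 0.0, 0.0], 'T': [[0.0, 0.98, -0.18, 402.5], [-1.0, 0.0, 0.01, 307.16], [0.01, 0.18, 0.98, 992.03], [0.0, 0.0, 0.0, 1.0]]}
[159.77687954 551.90522086 213.19998316] [-1.79909570e+02 -4.17633547e-04  1.63855100e+02] [ 0.00077223 -0.42346442  0.38968887] 0.1
```

View pics/top0.png

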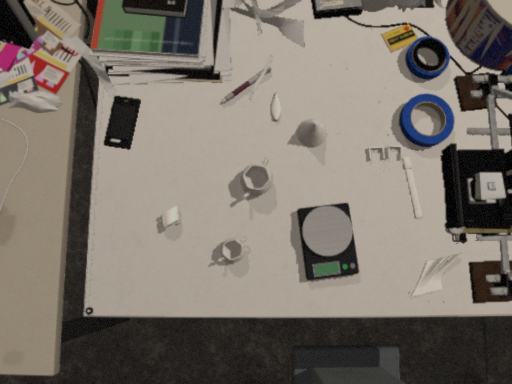

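View pics/scene0.png

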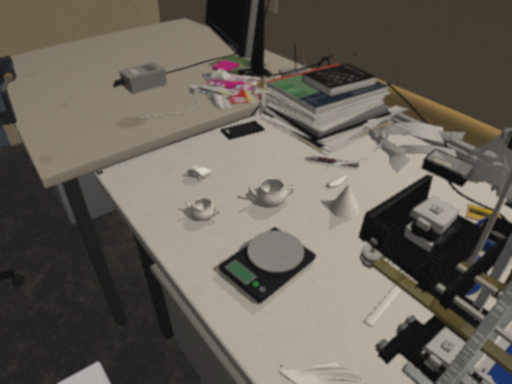

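The top view shows the small pot near (232,249), the large one near (257,179), and the scale pan near (327,231). The display is toward the bottom. I'll enlarge these areas next.

```bash
cat > h.py <<'E'
import numpy as np,cv2
from workcell import env
def ray(n,u,v):
    m=env.camera_model(n);K=np.array([[m["fx"],0,m["cx"]],[0,m["fy"],m["cy"]],[0,0,1]])
    x,y=cv2.undistortPoints(np.array([[[u,v]]],float),K,np.array(m["D"]))[0,0]
    T=np.array(m["T"]);return T[:3,3],T[:3,:3]@np.array([x,-y,-1])
def at(n,u,v,z):
    o,d=ray(n,u,v);return (o+d*(z-o[2])/d[2]).round(1)
def proj(n,p):
    m=env.camera_model(n);K=np.array([[m["fx"],0,m["cx"]],[0,m["fy"],m["cy"]],[0,0,1]])
    T=np.array(m["T"]);c=T[:3,:3].T@(np.atleast_2d(p)-T[:3,3]).T
    return cv2.projectPoints((c*np.array([[1],[-1],[-1]])).T.copy(),np.zeros(3),np.zeros(3),K,np.array(m["D"]))[0][:,0]
E
python3 - <<'E'
import cv2,numpy as np
t=cv2.imread("pics/top0.png");s=cv2.imread("pics/scene0.png")
a=cv2.resize(t[220:275,200:265],None,fx=8,fy=8,interpolation=cv2.INTER_CUBIC)
b=cv2.resize(s[185:235,170:235],None,fx=8,fy=8,interpolation=cv2.INTER_CUBIC)
cv2.imwrite("pics/a.png",a)
cv2.imwrite("pics/b.png",b)
cv2.imwrite("pics/c.png",cv2.resize(t[190:290,285:370],None,fx=6,fy=6,interpolation=cv2.INTER_CUBIC))
E
```

```text
(no output)
```

View pics/a.png

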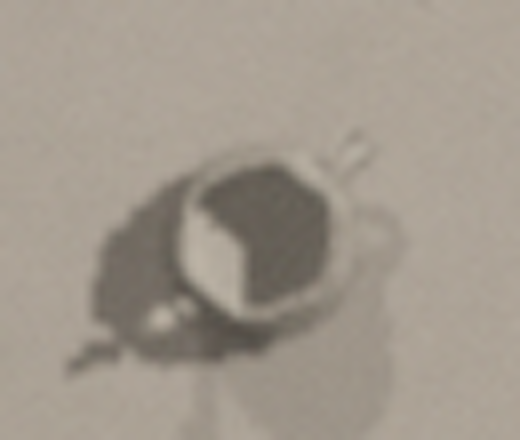

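View pics/b.png

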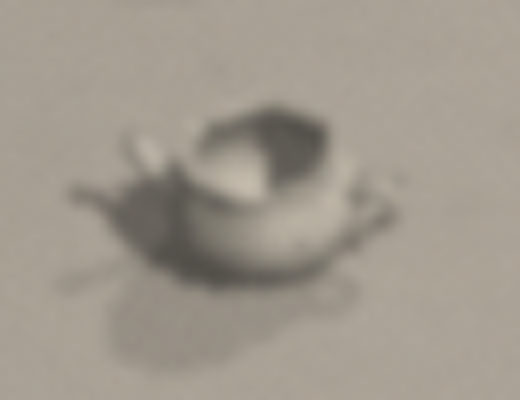

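View pics/c.png

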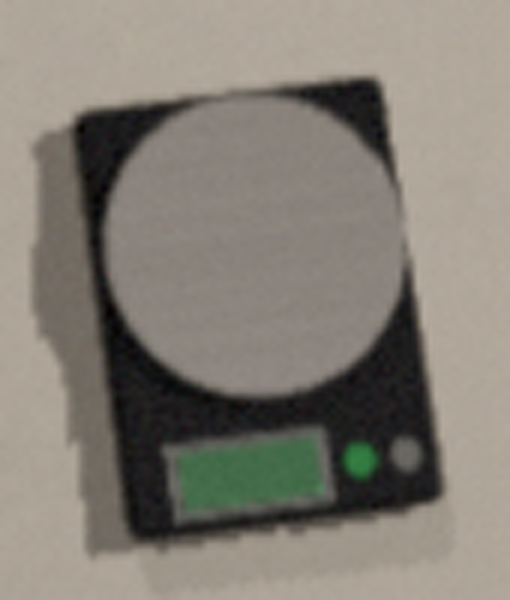

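The crops show the small pot's rim centred at about (232.3,249.1) in the top view, with its protrusions at (244.2,237.7) and (219.5,259.6). The pan's centre is at about (327,231).

Run:
```python
from h import *
c=lambda x,y,s,u,v:(u+(x+.5)/s-.5,v+(y+.5)/s-.5)
A=lambda x,y:c(x,y,8,200,220)
B=lambda x,y:c(x,y,8,170,185)
C=lambda x,y:c(x,y,6,285,190)
r=at("top",*A(263,236),31);print("rim",r,"left/right",at("top",*A(181,236),31),at("top",*A(346,236),31))
p=at("top",*A(357,145),25);q=at("top",*A(160,320),25);print(p,q,np.linalg.norm(p-q),np.degrees(np.arctan2(*(p-q)[1::-1])))
print("scene rim",at("scene",*B(262,158),31),"ends",at("scene",*B(140,145),25),at("scene",*B(390,200),22))
for e in [(104,246),(405,246),(252,94),(262,398),(254,246)]: print("pan",at("top",*C(*e),30))
print("corners",[at("top",*C(*e),20) for e in[(78,114),(380,79),(441,495),(133,537)]])
print(proj("scene",at("top",*C(254,246),30)),proj("scene",r))
s=env.state();print(s["ee_pos"],s["ee_rot"],s["gripper_width"])
# pan in scene via ellipse
im=cv2.imread("pics/scene0.png");cv2.imwrite("pics/d.png",cv2.resize(im[220:310,205:325],None,fx=6,fy=6,interpolation=cv2.INTER_CUBIC))
```

```text
rim [458.1 350.7  31. ] left/right [458.1 371.5  31. ] [458.2 329.6  31. ]
[481.8 327.1  25. ] [437.1 376.9  25. ] 66.91883143032307 -48.08915637533652
scene rim [456.6 350.1  31. ] ends [436.8 381.   25. ] [479.5 324.8  22. ]
pan [496.2 208.9  30. ]
pan [496.4 105.5  30. ]
pan [548.9 156.9  30. ]
pan [444.7 155.9  30. ]
pan [496.3 157.4  30. ]
corners [array([543.2, 216.3,  20. ]), array([555.9, 110.3,  20. ]), array([412.1,  93.6,  20. ]), array([398.2, 199.3,  20. ])]
[[275.41673466 249.58515379]] [[202.77888338 203.88452151]]
[159.77687954 551.90522086 213.19998316] [-1.79909570e+02 -4.17633547e-04  1.63855100e+02] 91.32281488416811
```

View pics/d.png

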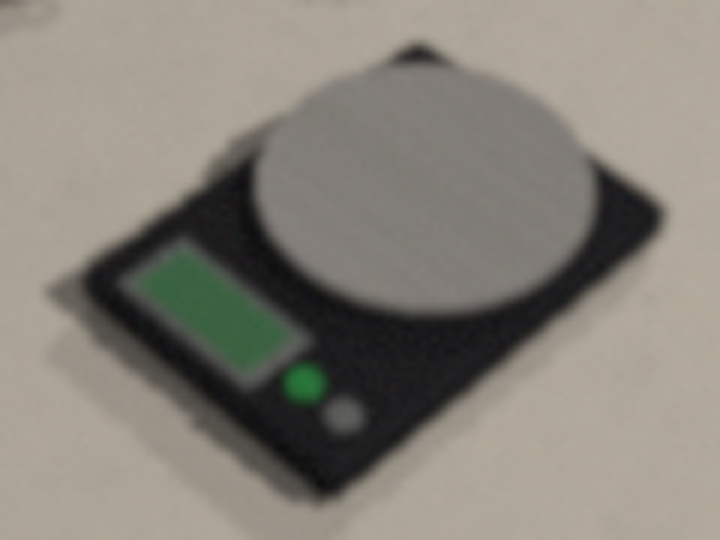

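Both cameras agree: the pot is at (457.5,350.5), its long axis is about -50°, and the pan is at (495.8,156.8). The sizes check out too, with the pan measuring 103 mm across. That puts the grasp yaw at 130°.

Careful with the scale: shifts go in shares of 60 cm and turns go in shares of 90 degrees. That gives: -42 mm is -0.07, -13.5 mm is -0.0225.

```bash
python3 drive.py '[[[-0.07, -0.0225, 0, 0, 0, 0], [-0.07, -0.0225, 0, 0, 0, 0], [-0.07, -0.0225, 0, 0, 0, 0], [-0.07, -0.0225, 0, 0, 0, 0], [-0.07, -0.0225, 0, 0, 0, 0], [-0.07, -0.0225, 0, 0, 0, 0], [-0.07, -0.0225, 0, 0, 0, 0], [-0.07, -0.0225, 0, 0, 0, 0]]]' 91 10
python3 drive.py '[[[0, 0, 0.0333, 0, 0, 0.0778], [0, 0, 0.0333, 0, 0, 0.0778], [0, 0, 0.0333, 0, 0, 0.0778], [0, 0, 0.0333, 0, 0, 0.0778], [0, 0, 0.0333, 0, 0, 0.0667], [0, 0, 0.0167, 0, 0, 0], [0, 0, 0, 0, 0, 0]]]'
cat > go.py <<'E'
import sys
from h import *
from scipy.spatial.transform import Rotation as R
s=env.state();r=R.from_euler('xyz',s["ee_rot"],degrees=True)
print(r.inv().apply(np.array(eval(sys.argv[1]))-s["ee_pos"]).round(2),s["ee_pos"].round(1),s["ee_rot"].round(2),s["force"].round(2))
E
python3 go.py '[457.5,350.5,5]'
```

```text
time_s: 0.9
ee_pos: [453.8, 353.8, 213.6]
ee_rot: [-180.0, -0.0, 163.8]
force: [0.5, 0.3, 0.2]
gripper_width: 91.0
gripper_force: 0.0
time_s: 1.6
ee_pos: [451.7, 354.5, 102.4]
ee_rot: [-179.8, -0.0, 130.0]
force: [-0.7, 0.1, 1.0]
gripper_width: 90.9
gripper_force: 0.0
[-6.79  2.27 97.35] [451.7 354.5 102.4] [-1.7979e+02 -1.0000e-02  1.2998e+02] [-0.74  0.09  1.01]
```

In the tool's units: 20 mm is 0.0333, 15 mm is 0.025.

```bash
python3 drive.py '[[[-0.0113, 0.0038, 0.025, 0, 0, 0], [0, 0, 0.0333, 0, 0, 0], [0, 0, 0.0333, 0, 0, 0], [0, 0, 0.0333, 0, 0, 0], [0, 0, 0.0233, 0, 0, 0], [0, 0, 0.0133, 0, 0, 0], [0, 0, 0, 0, 0, 0], [0, 0, 0, 0, 0, 0]]]'
python3 go.py '[457.5,350.5,5]'
python3 - <<'E'
from h import *
t=env.grab_frame("top");s=env.grab_frame("scene")
f=lambda i:cv2.resize(i,None,fx=6,fy=6,interpolation=cv2.INTER_CUBIC)
cv2.imwrite("pics/e.png",np.hstack([f(t[215:285,200:265]),f(s[170:240,170:235])]))
E
```

```text
time_s: 2.4
ee_pos: [459.4, 351.9, 7.9]
ee_rot: [179.9, 0.0, 129.9]
force: [-0.1, -0.6, 0.4]
gripper_width: 91.3
gripper_force: 0.0
[ 0.11 -2.35  2.85] [459.4 351.9   7.9] [179.9    0.   129.89] [-0.14 -0.62  0.42]
```

View pics/e.png

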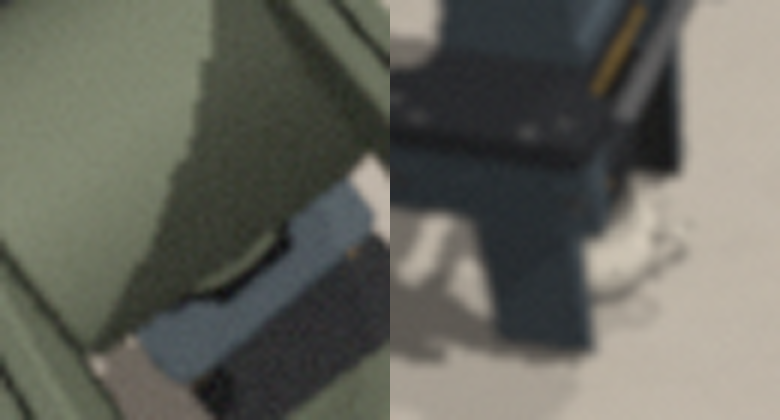

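The pot is between the fingers, with one finger clear on each side. I'll centre the gripper, lower it slightly and close lightly.

In the tool's units: 2.8 mm is 0.0047, -2.3 mm is -0.0038.

```bash
python3 drive.py '[[[0, -0.0038, 0.0047, 0, 0, 0], [0, 0, 0, 0, 0, 0], [0, 0, 0, 0, 0, 0], [0, 0, 0, 0, 0, 0], [0, 0, 0, 0, 0, 0]]]' 58 8; python3 drive.py '[[[0, 0, 0, 0, 0, 0], [0, 0, 0, 0, 0, 0], [0, 0, 0, 0, 0, 0], [0, 0, 0, 0, 0, 0], [0, 0, 0, 0, 0, 0], [0, 0, 0, 0, 0, 0]]]' 40 10
```

```text
time_s: 3.0
ee_pos: [457.1, 350.0, 4.2]
ee_rot: [180.0, -0.0, 129.9]
force: [-0.5, 0.2, 0.3]
gripper_width: 58.3
gripper_force: 0.0
time_s: 3.6
ee_pos: [457.0, 350.0, 4.2]
ee_rot: [180.0, -0.0, 129.9]
force: [0.2, -0.2, -0.1]
gripper_width: 49.2
gripper_force: 10.0
```

In the tool's units: -25 mm is -0.0417, -15 mm is -0.025.

```bash
python3 drive.py '[[[0, 0, -0.0083, 0, 0, 0], [0, 0, -0.025, 0, 0, 0], [0, 0, -0.0417, 0, 0, 0], [0, 0, -0.0417, 0, 0, 0], [0, 0, -0.025, 0, 0, 0], [0, 0, 0, 0, 0, 0], [0, 0, 0, 0, 0, 0]]]'; python3 go.py '[495.8,156.8,89]'
python3 - <<'E'
from h import *
t=env.grab_frame("top");s=env.grab_frame("scene")
f=lambda i:cv2.resize(i,None,fx=4,fy=4,interpolation=cv2.INTER_CUBIC)
cv2.imwrite("pics/f.png",np.hstack([f(t[185:285,180:280]),f(s[140:240,150:250])]))
E
```

```text
time_s: 4.3
ee_pos: [456.7, 349.7, 89.0]
ee_rot: [-180.0, -0.0, 129.9]
force: [-1.0, -0.9, -0.7]
gripper_width: 49.4
gripper_force: 10.0
[-1.7315e+02 -9.3610e+01  2.0000e-02] [456.7 349.7  89. ] [-179.99   -0.    129.86] [-1.03 -0.93 -0.7 ]
```

View pics/f.png

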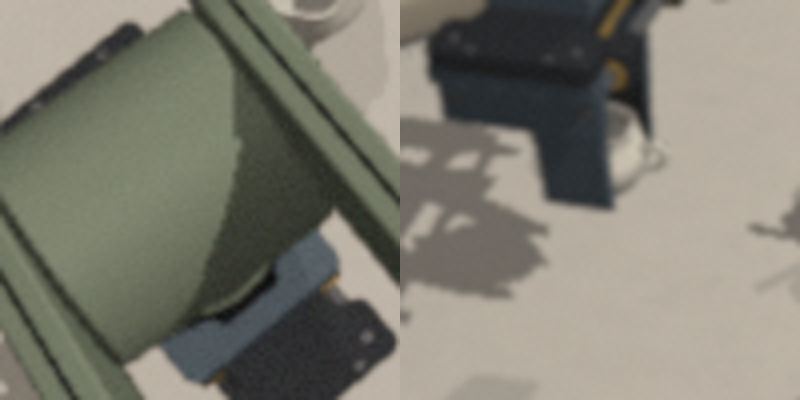

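The pot is held upright in the gripper, clear of the desk. I'll carry it over the pan.

In the tool's units: -30 mm is -0.05, -25 mm is -0.0417.

```bash
python3 drive.py '[[[-0.025, -0.0133, 0, 0, 0, 0], [-0.0417, -0.0225, 0, 0, 0, 0], [-0.05, -0.0267, 0, 0, 0, 0], [-0.05, -0.0267, 0, 0, 0, 0], [-0.05, -0.0267, 0, 0, 0, 0], [-0.0417, -0.0225, 0, 0, 0, 0], [-0.03, -0.0175, 0, 0, 0, 0], [0, 0, 0, 0, 0, 0]]]'; python3 drive.py '[[[0, 0, 0.0167, 0, 0, 0], [0, 0, 0.0167, 0, 0, 0], [0, 0, 0.0167, 0, 0, 0], [0, 0, 0.0133, 0, 0, 0], [0, 0, 0.0083, 0, 0, 0], [0, 0, 0.005, 0, 0, 0], [0, 0, 0, 0, 0, 0], [0, 0, 0, 0, 0, 0]]]';python3 go.py '[495.8,156.8,34.2]'
```

```text
time_s: 5.2
ee_pos: [495.6, 153.9, 88.4]
ee_rot: [-179.9, -0.0, 129.7]
force: [0.1, 0.6, -0.6]
gripper_width: 49.4
gripper_force: 10.0
time_s: 6.0
ee_pos: [496.3, 157.4, 43.3]
ee_rot: [180.0, 0.0, 129.9]
force: [0.8, 0.0, -0.5]
gripper_width: 49.3
gripper_force: 10.0
[-0.13 -0.77  9.15] [496.3 157.4  43.3] [1.7997e+02 1.0000e-02 1.2986e+02] [ 0.78  0.04 -0.55]
```

In the tool's units: 3 mm is 0.005, 1.5 mm is 0.0025.

```bash
python3 drive.py '[[[0, -0.0012, 0.005, 0, 0, 0], [0, 0, 0.0033, 0, 0, 0], [0, 0, 0.0025, 0, 0, 0], [0, 0, 0.0017, 0, 0, 0], [0, 0, 0, 0, 0, 0], [0, 0, 0, 0, 0, 0]]]'; for i in 1 2 3;do python3 drive.py '[[[0, 0, 0.0008, 0, 0, 0], [0, 0, 0.0003, 0, 0, 0], [0, 0, 0, 0, 0, 0], [0, 0, 0, 0, 0, 0]]]'; done
```

```text
time_s: 6.6
ee_pos: [495.6, 156.8, 35.7]
ee_rot: [180.0, -0.0, 129.9]
force: [-0.6, -0.1, -0.1]
gripper_width: 49.4
gripper_force: 10.0
time_s: 7.0
ee_pos: [495.6, 156.8, 35.0]
ee_rot: [180.0, -0.0, 129.9]
force: [-0.2, -0.2, -0.0]
gripper_width: 49.3
gripper_force: 10.0
time_s: 7.4
ee_pos: [495.5, 156.8, 34.2]
ee_rot: [180.0, -0.0, 129.9]
force: [0.0, 0.3, -1.5]
gripper_width: 48.6
gripper_force: 10.0
time_s: 7.8
ee_pos: [495.6, 156.8, 33.6]
ee_rot: [180.0, -0.0, 129.9]
force: [0.2, -0.5, -0.4]
gripper_width: 49.5
gripper_force: 10.0
```

```bash
cat > f.py <<'E'
from workcell import env
import numpy as np
v=[]
for i in range(4):
    env.grab_frame("top");v.append(env.state()["force"])
print(np.mean(v,0).round(2))
E
python3 f.py; python3 drive.py '[[[0, 0, 0.001, 0, 0, 0], [0, 0, 0, 0, 0, 0], [0, 0, 0, 0, 0, 0]]]'; python3 f.py
```

```text
[-0.26 -0.45  1.01]
time_s: 8.3
ee_pos: [495.6, 156.8, 33.0]
ee_rot: [180.0, -0.0, 129.9]
force: [-0.4, 0.5, 0.7]
gripper_width: 49.5
gripper_force: 10.0
[0.05 0.19 1.6 ]
```

The averaged force has risen from about -0.5 N to +1.6 N, so the pot is resting on the pan. I'll release it, opening the fingers before rising.

In the tool's units: 40 mm is 0.0667, -30 mm is -0.05.

```bash
python3 drive.py '[[[0, 0, 0, 0, 0, 0], [0, 0, 0, 0, 0, 0], [0, 0, 0, 0, 0, 0]]]' 56; python3 drive.py '[[[0, 0, 0, 0, 0, 0], [0, 0, 0, 0, 0, 0], [0, 0, 0, 0, 0, 0], [0, 0, 0, 0, 0, 0], [0, 0, 0, 0, 0, 0], [0, 0, 0, 0, 0, 0]]]' 85; python3 drive.py '[[[0, 0, -0.0083, 0, 0, 0], [0, 0, -0.025, 0, 0, 0], [0, 0, -0.05, 0, 0, 0], [0, 0, -0.05, 0, 0, 0], [0, 0, -0.05, 0, 0, 0], [0, 0, -0.05, 0, 0, 0], [0, 0, -0.05, 0, 0, 0], [0, 0, -0.0167, 0, 0, 0]]]'; python3 drive.py '[[[0.05, 0.0283, 0, 0, 0, 0], [0.0667, 0.0367, 0, 0, 0, 0], [0.0667, 0.0367, 0, 0, 0, 0], [0.0667, 0.0367, 0, 0, 0, 0], [0.0667, 0.0367, 0, 0, 0, 0], [0.0667, 0.0367, 0, 0, 0, 0], [0.0333, 0.0183, 0, 0, 0, 0], [0, 0, 0, 0, 0, 0]]]'
python3 - <<'E'
from h import *
t=env.grab_frame("top");s=env.grab_frame("scene")
f=lambda i:cv2.resize(i,None,fx=4,fy=4,interpolation=cv2.INTER_CUBIC)
cv2.imwrite("pics/g.png",np.hstack([f(t[185:305,275:375]),f(s[200:320,220:320])]))
E
```

```text
time_s: 8.8
ee_pos: [495.4, 156.8, 32.8]
ee_rot: [-180.0, -0.0, 129.9]
force: [-0.2, -0.5, 0.8]
gripper_width: 56.2
gripper_force: 0.0
time_s: 9.4
ee_pos: [495.6, 156.8, 33.0]
ee_rot: [180.0, -0.0, 129.9]
force: [-0.2, 0.5, 0.5]
gripper_width: 84.8
gripper_force: 0.0
time_s: 10.2
ee_pos: [497.0, 157.2, 216.5]
ee_rot: [179.7, 0.1, 129.9]
force: [0.0, 0.0, 0.3]
gripper_width: 85.1
gripper_force: 0.0
time_s: 11.0
ee_pos: [439.9, 439.8, 211.4]
ee_rot: [-179.9, -0.0, 130.1]
force: [0.4, 0.2, 0.9]
gripper_width: 85.2
gripper_force: 0.0
```

View pics/g.png

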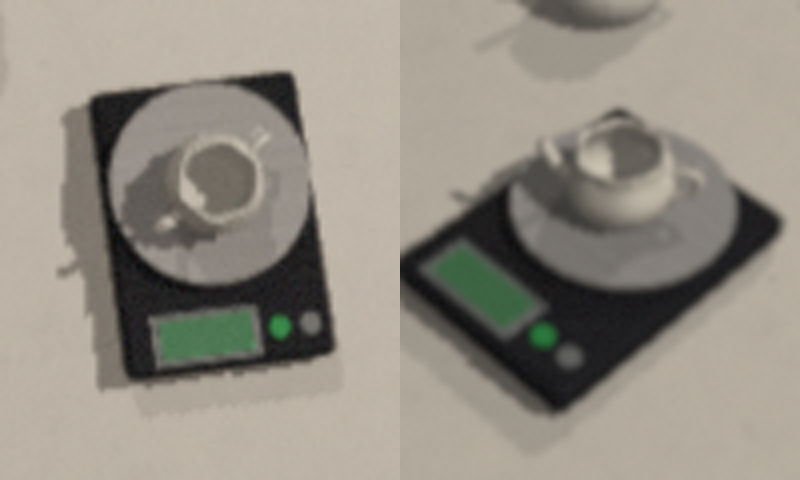

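The pot stands upright on the pan, with its rim centred at about (221,180) in the left crop. I'll check how well it is centred.

Run:
```python
from h import *
print(at("top",275+221.5/4-.5,185+180.5/4-.5,61),at("scene",220+(624-400+.5)/4-.5,200+152.5/4-.5,61))
print(at("top",275+210/4-.5,185+185/4-.5,30),at("scene",220+(624-400)/4-.5,200+206/4-.5,30))
```

```text
[495.2 156.3  61. ] [495.6 157.4  61. ]
[496.  157.3  30. ] [494.2 154.5  30. ]
```

Both cameras put the pot within about 3 mm of the pan's centre, so I'll hand the job in.

```bash
python3 -c "
from workcell import env
print(env.job_done())"
```

```text
the job is handed in; nothing more can be done
None
```

The small teapot stands upright on the scale's pan, within about 3 mm of its centre; I gripped it at 10 N, let go with the arm well clear, and handed the job in at about 11 s.

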